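Pin and bolt the press bed's cover plate

ROBOT

A 6-joint arm with a two-finger parallel gripper is mounted at the origin on the work surface. World frame = base frame: x ahead of the robot, y to its left, z up, the work surface at z = 0. Lengths are in mm, angles in rad, forces in N, time in s.
With the tool pointing down it reaches from about 275 to 750 mm from the base axis. Payload 10.2 kg.
Tool frame: the origin (TCP) lies between the finger pads; the fingertips stand 17 mm ahead of it and the grasp point (between the pads) lies 2 mm behind it (tips_ahead is the distance from the TCP to the fingertips, in mm); z points along the fingers, y is the line along which they close (so a half turn about z gives the same grasp; the last joint's range is limited). The gripper opens to 85 mm and grips with 20 to 120 N. Pads are 22 mm wide; open, the fingers measure 114 mm over their backs; the gripper's body (76 mm by 85 mm) begins 54 mm behind the grasp point. The pads swing forward as they close: fully open they stand 13 mm farther back than shut.
Start: joints at [0.894, 0.313, 1.498, -0, 1.331, -0.223], TCP at [230.165, 471.864, 248.294] pointing down, gripper open.
Joint ranges: [-2.94, 2.94], [-0.97, 2.17], [0.19, 2.56], [-1.23, 4.37], [0.02, 3.11], [-2.88, 2.88]. Speed limits (rad/s): [2.39, 2.39, 3.01, 3.14, 3.14, 3.14].

INTERFACE

Orientations are given as a unit quaternion [w, x, y, z].
In Python, from rig import sense, capture, finish_job, boxes_of, tips_ahead gives the robot as it stands.
- The arm moves only by the tool drive_tool, never from a script. Its argument "commands" is text: rows parted by semicolons, each of 7 numbers parted by spaces: the shift along the world's x, y, z in units of 0.1 m (1.0 is 0.1 m), then the turn, a rotation vector about the world's x, y, z in units of pi/4 rad (1.0 is pi/4 rad), then the opening in per cent of the stroke, from 0 (shut) to 100 (fully open). A call has 1 to 20 rows; each row shifts and turns the commanded pose from where the row before left it; what a row does not reach is not made up. A row lasts 1/12 s, in which the tool goes at most 41.7 mm and 7.16 degrees, less where a joint would pass 70% of its speed; a pose out of reach is approached as far as the arm can. A call with a number of a shift or a turn outside -1 to 1 is refused whole. A call with a gripper value outside its range is refused whole. The fingers move at their own pace and stop on an object; "force" is the grip in N (left out, the last holds). Time passes only in rows, so rows that do not move let the fingers close. It gives the time, the measured TCP pose, the force, the opening and the grip force at its end, in the units of the state.
- sense(): the state, without advancing time (a new reading comes with each control period).
- capture(name): name is "side" or "top" or "wrist"; returns a dict with "pixels" (420x560x3 uint8, blue, green, red), "fov_y" (degrees; the focal length in pixels is half the picture's height over the tangent of half this angle, whatever the lens; pixels are square), "cx", "cy" (the principal point, pixels), "k1" (the pictures are not rectified: a ray, as slopes to the right and down, at radius r is drawn at 1 + k1 r^2 times it, then the intrinsics apply), "position" and "attitude" of the camera in the world; the wrist camera has in their place "tool_from_camera" (4x4, takes a point from camera to tool coordinates, whose origin is the TCP and whose axes are the flange's). Camera axes: x right, y down, z forward; pixel columns grow to the right and rows downward; lengths in mm; the calibration is good to about 2 mm. A picture is of the moment at which its call begins: read the wrist's pose just before it. There is no depth.
- finish_job(): hands the job in; it is judged then, once.
Trained networks look in a picture, given as the dict that the camera call returned (one of the last four; its "shot" number tells which), for a name from the list of things; names that differ only in an ending like _2 or _b are one class to them, and where a whole thing is asked for, a point or a joint stands for the part that bears it (a point fixed in the world has none). Each returns a list of dicts, best first, with "confidence" (0 to 1); they miss things now and then, are a little off and sometimes report something else, mostly with a low value. They report only what shows in the picture. A call takes as long as a camera call. They do not tell look-alikes from the thing itself.
- boxes_of(picture, name): "position" ([column, row] in pixels, amid what is visible of it).
The state is a dict: "time_s": time; "joints": joint angles; "dq": joint speeds; "tau": joint torques, N m; "eef_pos": TCP position; "ee_rot": TCP orientation; "force": force on the tool from outside, world axes, zero at the start; "wrist_torque": the same for the moment, N m; "grip_width": opening from 0.0 (shut) to 1.0 (fully open); "grip_force": force on a finger pad.
Only numpy, scipy, OpenCV 4.12 (cv2) and the standard library are available. Lean on these libraries where they do the work, as an engineer would, in place of code of your own. Each camera call takes 0.05 s, during which the arm holds its last target. There are 200 camera calls.

TASK

The steel cover plate on the green sole-press bed has swung askew about its one fitted bolt. First push the tapered drift pin from the wooden stand down through the open hole at the plate's free end into the bed until its flange sits flat on the plate, which lines the holes up; then, leaving the pin in, drop the large hex-headed bolt fully home, flange flat on the plate, in the middle hole.

Things in the scene. Friction and masses are not known exactly. Their poses are not given: they have to be found in the camera images.
- bed: Fixed green block, 100 (x) x 290 (y) x 74 mm high; origin at its underside's centre, z up. Through holes: middle (0, 0), 24 mm wide, for the bolt; end (0, +100 mm), 28 mm, for the pin. On it a steel plate 90 x 280 x 10 mm with the same holes, top 84 mm above the table, turning on a fitted hex bolt at (0, -100 mm).
- plate (a joint): Plate's angle a about its fitted bolt, anticlockwise from above; 0: holes in line. In bed axes its end hole is at (-200 sin a, -100 + 200 cos a) mm, middle hole at half that radius. Starts 0.045 to 0.055, so the end holes are 9 to 11 mm apart: a pin aimed half-way between enters both. About 1 N sideways at the free end turns it; it stays where left.
- drift_grip (a point): Loose drift pin: middle of its slender plain round grip, 22 mm wide, 44 tall. Flange 44 mm wide, 6 thick, underside 28 mm below this point; then a 25 mm shank, 40 long, and a 40 mm taper to a 6 mm nose, 108 mm below. Hangs upright in a wooden stand: top at 100 mm, sides along this point's x, y, four holes 95 mm apart in a square. Not needed there: wing screw, blunt peg with ball knob.
- bolt_grip (a point): Loose large bolt: middle of its hex head, 33 mm over corners (one pair near this point's x), 29 over flats, 36 tall. Flange 44 mm wide, 6 thick, underside 24 mm below this point; then a 20 mm shank 45 long, the last 12 mm tapering to a 10 mm nose, 69 mm below. Hangs upright by its flange in another hole of the same wooden stand.
Mind the look-alikes: they are no part of the job. What is shaped like the part that bears drift_grip but orange is not meant.

How it is judged:
By the outcome, as a careful person would: the job done as asked, in the order asked, and still so for the second after the job is handed in, with the robot touching nothing.
It also fails if it takes over 64 s, if anything falls off the work surface, if the arm or the gripper's body presses on something with over 40 N, if the wrist force passes 120 N, or if a joint passes its speed limit or range.

## Working session

There is one attempt and no reset: what is moved stays moved. The work goes in short steps, Python scripts to look and compute and a tool call to move; the robot and the scene stay as the last step left them, time stands still between calls to the robot, and variables do not carry over. Pictures are saved under pics/ and viewed, at most 13 in all, crops included, and the job is handed in when it is done.

Besides the shell and the picture viewer there is one more tool, called after "Request:" by a JSON object that holds its "method" and its "body". drive_tool: Moves the arm, as the interface text tells. Shifts and turns lie within -1 to 1; 1 stands for 0.1 m of shift or pi/4 rad of turn. Its arguments: {"type":"object","properties":{"commands":{"type":"string"},"force":{"type":"number"}},"required":["commands"]}

```bash
mkdir -p pics; ls; cat > h.py <<'E'
import numpy as np, cv2, json
from rig import sense, capture, finish_job, boxes_of, tips_ahead
from scipy.spatial.transform import Rotation as R
def q2R(q): return R.from_quat([q[1],q[2],q[3],q[0]]).as_matrix()
def cam(p,s=None):
    f=210/np.tan(np.radians(p['fov_y'])/2)
    if 'tool_from_camera' in p:
        T=np.array(p['tool_from_camera']);Rt=q2R(s['ee_rot'])
        return f,Rt@T[:3,:3],Rt@T[:3,3]+np.array(s['eef_pos'])
    a=np.array(p['attitude'])
    return f,(a if a.shape==(3,3) else q2R(a)),np.array(p['position'])
def ray(p,px,s=None):
    f,A,o=cam(p,s)
    K=np.array([[f,0,p['cx']],[0,f,p['cy']],[0,0,1]])
    d=np.array([(px[0]-p['cx'])/f,(px[1]-p['cy'])/f]);u=d.copy()
    for _ in range(30): u=d/(1+p['k1']*(u@u))
    return o,A@np.array([u[0],u[1],1])
def atz(p,px,z,s=None):
    o,d=ray(p,px,s); return o+d*(z-o[2])/d[2]
def tri(rs):
    M=0;b=0
    for o,d in rs:
        d=d/np.linalg.norm(d);P=np.eye(3)-np.outer(d,d);M=M+P;b=b+P@o
    return np.linalg.solve(M,b)
def proj(p,X,s=None):
    f,A,o=cam(p,s);c=A.T@(np.array(X)-o);u=c[:2]/c[2];u=u*(1+p['k1']*(u@u))
    return u*f+[p['cx'],p['cy']]
E
cat > a.py <<'E'
from h import *
print(sense())
for n in ['side','top','wrist']:
    s=sense();p=capture(n);cv2.imwrite(f'pics/{n}0.png',p['pixels'])
    print(n,{k:v for k,v in p.items() if k!='pixels'})
    for t in ['bed','plate','drift_grip','bolt_grip']:
        for b in boxes_of(p,t)[:4]: print(t,b,[atz(p,b['position'],z,s)[:2].round(0).tolist() for z in (84,134)])
a=[cv2.imread(f'pics/{n}0.png') for n in ['side','top']]
E
python3 a.py
```

```text
pics
{'time_s': 0.0, 'joints': array([ 8.93588287e-01,  3.13442454e-01,  1.49842047e+00,  3.30455724e-05,
        1.33101934e+00, -2.23403097e-01]), 'dq': array([-1.45430726e-03,  1.38332504e-05, -6.85066548e-04,  8.10146999e-05,
        9.66060004e-04,  1.98794638e-03]), 'tau': array([ 3.34460337e-04, -4.12258744e+01, -2.59751487e+01, -1.38739788e-04,
        3.98849414e-03, -2.03260163e-05]), 'eef_pos': array([230.00982611, 471.67388871, 247.74518233]), 'ee_rot': array([-2.95094076e-04,  2.24964262e-01,  9.74366802e-01, -5.73544344e-04]), 'force': array([ 0.23122103, -0.58970108, -0.08968684]), 'wrist_torque': array([0.0127063 , 0.01099363, 0.07859927]), 'grip_force': 0.0, 'grip_width': 0.9997623706318809}
side {'fov_y': 51.17431899643126, 'cx': 278.93864420985796, 'cy': 208.32230180988805, 'k1': -0.013687039504058165, 'position': array([ 136.3525947 , -721.89302012,  577.36714848]), 'attitude': array([-0.471174  ,  0.83716122, -0.23973794,  0.14029207]), 'shot': 1}
bed {'position': [227.3, 198.5], 'confidence': 0.67} [[500.0, 64.0], [463.0, -15.0]]
plate {'position': [224.4, 183.9
[... 1141 characters left out ...]
84.0], [656.0, -270.0]]
drift_grip {'position': [406.3, 207.8], 'confidence': 0.61} [[546.0, -349.0], [543.0, -332.0]]
bolt_grip {'position': [324.5, 243.3], 'confidence': 0.59} [[465.0, -160.0], [467.0, -153.0]]
wrist {'fov_y': 61.30144719911597, 'cx': 279.87146506435204, 'cy': 205.30855289259762, 'k1': -0.03576656854704936, 'tool_from_camera': array([[-1.00515949e-03, -9.65540934e-01, -2.60249291e-01,
         6.49361941e+01],
       [ 9.99998951e-01, -6.99047464e-04, -1.26878152e-03,
         5.37431582e-01],
       [ 1.04313389e-03, -2.60250294e-01,  9.65540624e-01,
        -1.25943130e+02],
       [ 0.00000000e+00,  0.00000000e+00,  0.00000000e+00,
         1.00000000e+00]]), 'shot': 3}
```

View pics/side0.png

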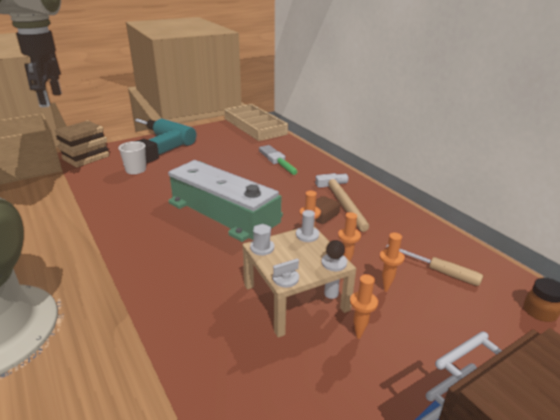

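View pics/top0.png

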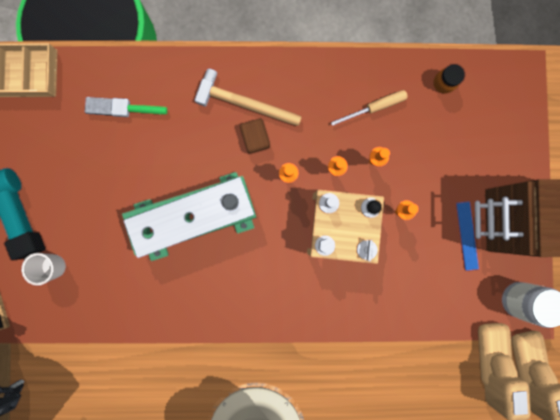

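Side view: the stand carries the hex bolt (261,237), the slender grey drift pin (308,222), the wing screw (286,270) and the ball-knob peg (335,250). In the top view these are bolt (325,243), drift (329,202), wing (367,250) and knob (372,207). The four orange pins are look-alikes. The plate's free end is on the left at (147,232), and its fitted bolt is at (230,201).

Moving over the bed for a near look.

Request:
{"method": "drive_tool", "body": {"commands": "0.25 -0.27 0.03 0 0 0 100;0.25 -0.27 0.03 0 0 0 100;0.25 -0.27 0.03 0 0 0 100;0.25 -0.27 0.03 0 0 0 100;0.25 -0.27 0.03 0 0 0 100;0.25 -0.27 0.03 0 0 0 100;0.25 -0.27 0.03 0 0 0 100;0.25 -0.27 0.03 0 0 0 100;0.25 -0.27 0.03 0 0 0 100;0.25 -0.27 0.03 0 0 0 100;0.25 -0.27 0.03 0 0 0 100;0.25 -0.27 0.03 0 0 0 100;0 0 0 0 0 0 100;0 0 0 0 0 0 100", "force": 60}}

```text
time_s: 1.92
eef_pos: [530.9, 146.6, 283.9]
ee_rot: [-0.0, 0.226, 0.974, -0.0]
force: [-0.3, 1.2, -0.8]
grip_width: 0.998
grip_force: 0.0
```

```bash
cat > w.py <<'E'
from h import *
import sys
s=sense();p=capture('wrist');cv2.imwrite(f'pics/{sys.argv[1]}.png',p['pixels'])
import pickle;pickle.dump((s,p),open(f'{sys.argv[1]}.pkl','wb'))
print(s['eef_pos'].round(1),s['ee_rot'].round(4),s['time_s'],s['grip_width'])
for t,z in [('bed',84),('plate',84),('drift_grip',128),('bolt_grip',124)]:
    for b in boxes_of(p,t)[:4]: print(t,b,atz(p,b['position'],z,s)[:2].round(1))
E
python3 w.py w1; python3 -c "
from rig import tips_ahead
print(tips_ahead if not callable(tips_ahead) else [tips_ahead(x) for x in (0,.26,.35,.5,1)])"
```

```text
[530.9 146.6 283.9] [-3.000e-04  2.263e-01  9.741e-01 -0.000e+00] 1.9167 0.9981575236167003
bed {'position': [295.7, 165.8], 'confidence': 0.7} [523.9 166.5]
plate {'position': [286.2, 164.9], 'confidence': 0.93} [519.2 159. ]
drift_grip {'position': [125.7, 252.5], 'confidence': 0.97} [519.9   4.1]
drift_grip {'position': [48.8, 417.0], 'confidence': 0.58} [ 637.2 -167.8]
drift_grip {'position': [54.1, 311.3], 'confidence': 0.55} [539.7 -87.8]
bolt_grip {'position': [0.4, 246.6], 'confidence': 0.55} [466.5 -97.2]
17.0
```

View pics/w1.png

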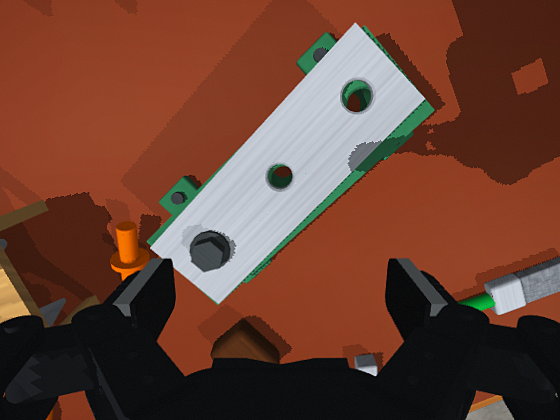

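The end hole is at (357,96), the middle hole at (280,176) and the fitted bolt at about (210,248). The green of the bed inside the holes shows the misalignment. Next I fit the plate holes in a rectified view.

```bash
cat >> h.py <<'E'
def ortho(p,s,c,z,half=60,mm=0.25):
    n=int(2*half/mm);g=(np.arange(n)-n/2)*mm
    Y,X=np.meshgrid(-g+c[1],-g+c[0]) # up=+x, right=-y
    f,A,o=cam(p,s);C=(np.stack([X,Y,np.full_like(X,z)],-1)-o)@A
    u=C[...,:2]/C[...,2:];u=u*(1+p['k1']*(u**2).sum(-1,keepdims=True))*f
    return cv2.remap(p['pixels'],(u[...,0]+p['cx']).astype('f4'),(u[...,1]+p['cy']).astype('f4'),cv2.INTER_LINEAR)
def o2w(px,c,half=60,mm=0.25): return np.array([c[0]-(px[1]*mm-half),c[1]-(px[0]*mm-half)])
def hole(p,s,c,z,r,half=40):
    g=cv2.GaussianBlur(cv2.cvtColor(ortho(p,s,c,z,half),cv2.COLOR_BGR2GRAY),(5,5),1)
    h=cv2.HoughCircles(g,cv2.HOUGH_GRADIENT_ALT,1.5,20,param1=150,param2=0.6,minRadius=int(4*r*.85),maxRadius=int(4*r*1.15))
    return [] if h is None else [(o2w(q[:2],c,half).round(1),q[2]/4) for q in h[0]]
E
python3 - <<'E'
from h import *; import pickle
s,p=pickle.load(open('w1.pkl','rb'))
for px,r in [((357,96),14),((280,176),12),((210,247),15)]:
    c=atz(p,px,84,s)[:2]; print(c.round(1),hole(p,s,c,84,r))
c=atz(p,(285,170),84,s)[:2];cv2.imwrite('pics/o1.png',ortho(p,s,c,84,150,.5))
E
```

```text
[491.7 241.9] [(array([491.6, 241.8]), np.float32(14.393796))]
[526.  149.2] [(array([526.7, 148. ]), np.float32(12.242242))]
[559.1  56.1] [(array([566.5,  48.8]), np.float32(15.262661))]
```

Request:
{"method": "drive_tool", "body": {"commands": "-0.05 -0.3 0.02 0 0 0 100;-0.05 -0.3 0.02 0 0 0 100;-0.05 -0.3 0.02 0 0 0 100;-0.05 -0.3 0.02 0 0 0 100;-0.05 -0.3 0.02 0 0 0 100;-0.05 -0.3 0.02 0 0 0 100;-0.05 -0.3 0.02 0 0 0 100;-0.05 -0.3 0.02 0 0 0 100;-0.05 -0.3 0.02 0 0 0 100;-0.05 -0.3 0.02 0 0 0 100;0 0 0 0 0 0 100;0 0 0 0 0 0 100"}}

```text
time_s: 3.17
eef_pos: [479.9, -152.4, 304.4]
ee_rot: [0.0, 0.226, 0.974, 0.0]
force: [0.1, 0.6, -0.3]
grip_width: 0.995
grip_force: 0.0
```

```bash
python3 w.py w2
```

```text
[ 479.9 -152.4  304.4] [1.000e-04 2.256e-01 9.742e-01 1.000e-04] 3.1667 0.9954856415660183
bed {'position': [501.4, 134.7], 'confidence': 0.84} [536.6  60.5]
plate {'position': [515.0, 144.1], 'confidence': 0.95} [551.3  70.1]
drift_grip {'position': [301.8, 258.2], 'confidence': 0.9} [ 549.1 -163.6]
drift_grip {'position': [299.1, 295.4], 'confidence': 0.81} [ 582.6 -182.2]
drift_grip {'position': [235.4, 325.5], 'confidence': 0.64} [ 585.1 -252.2]
drift_grip {'position': [362.3, 186.7], 'confidence': 0.6} [511.5 -87.5]
bolt_grip {'position': [265.1, 170.8], 'confidence': 0.68} [ 462.2 -157.9]
```

View pics/w2.png

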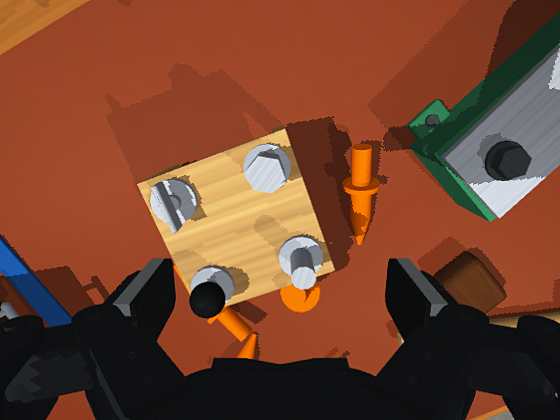

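Wrist view: the drift pin's grey grip has its top at (302,278) and its flange at (300,253). The hex bolt is at (267,170), the wing screw at (172,202) and the black ball-knob peg at (208,298). Orange look-alikes are at (362,190), (300,298) and (240,330). The drift pin is the grey slender plain cylinder in the stand. I'll confirm it in an enlarged crop and measure.

```bash
python3 - <<'E'
from h import *; import pickle
s,p=pickle.load(open('w2.pkl','rb'))
for n,px,z,r in [('pin top',(302,279),150,11),('pin fl',(300,251),106,22),('bolt fl',(268,167),106,22),('wing fl',(172,202),106,22),('knob fl',(212,283),106,22)]:
    c=atz(p,px,z,s)[:2]; print(n,c.round(1),hole(p,s,c,z,r))
c=atz(p,(267,172),142,s)[:2];A=ortho(p,s,c,142,30,.125);print('boltcrop c',c)
c=atz(p,(302,279),150,s)[:2];B=ortho(p,s,c,106,60,.25)
cv2.imwrite('pics/c2.png',cv2.resize(np.hstack([A,B]),(800,400)))
print(c)
pt=capture('top')
for px in [(289,173),(338,166),(380,156),(407,209)]: print(atz(pt,px,120)[:2].round(0))
E
```

```text
pin top [ 557.6 -168.9] []
pin fl [ 550.7 -164.9] []
bolt fl [ 462.6 -155.9] []
wing fl [ 452.2 -252.7] [(array([ 451. , -253.2]), np.float32(20.955162))]
knob fl [ 543.1 -259.6] [(array([ 557.6, -272.5]), np.float32(20.390182))]
boltcrop c [ 461.40432471 -154.8951032 ]
[ 557.64591714 -168.88097212]
[621. -78.]
[ 636. -186.]
[ 659. -280.]
[ 541. -339.]
```

View pics/c2.png

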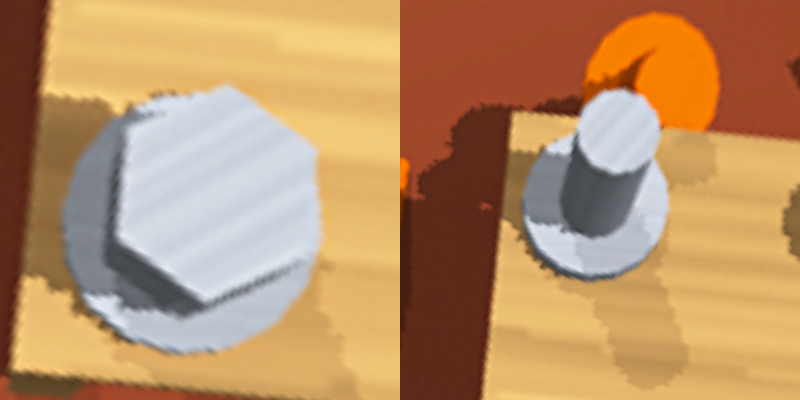

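Crop: the grey pin's slender round grip (flange at (595,207)) stands in the stand's corner hole, and the orange pin behind it is separate. The hex head at left has corners along about -0.11 rad. Going above the pin, aligned with the stand.

Request:
{"method": "drive_tool", "body": {"commands": "0.15 -0.03 -0.2 0 0 0.147 100;0.15 -0.03 -0.2 0 0 0.147 100;0.15 -0.03 -0.2 0 0 0.146 100;0.15 -0.03 -0.2 0 0 0 100;0.16 -0.03 -0.2 0 0 0 100;0 0 0 0 0 0 100;0 0 0 0 0 0 100"}}

```text
time_s: 4.05
eef_pos: [556.1, -166.4, 203.5]
ee_rot: [-0.001, 0.054, 0.999, 0.0]
force: [-0.1, -0.6, 0.9]
grip_width: 1.001
grip_force: 0.0
```

```bash
python3 w.py w3; python3 - <<'E'
from h import *; import pickle
s,p=pickle.load(open('w3.pkl','rb'))
c=(556,-167.5);print(hole(p,s,c,106,22),hole(p,s,c,150,11))
A=ortho(p,s,c,106,40,.2);B=ortho(p,s,c,150,40,.2)
for I in (A,B): cv2.drawMarker(I,(200,200),(0,0,255),0,20)
cv2.imwrite('pics/c3.png',np.hstack([A,B]))
E
```

```text
[ 556.1 -166.4  203.5] [-1.000e-03  5.360e-02  9.986e-01  5.000e-04] 4.05 1.0011522110763775
plate {'position': [541.6, 180.8], 'confidence': 0.91} [559.3  22.4]
drift_grip {'position': [256.4, 268.1], 'confidence': 0.95} [ 583.8 -184. ]
drift_grip {'position': [279.9, 214.1], 'confidence': 0.86} [ 550.8 -165.8]
drift_grip {'position': [165.1, 328.4], 'confidence': 0.78} [ 620.3 -249. ]
drift_grip {'position': [137.9, 258.7], 'confidence': 0.76} [ 569.9 -256.1]
bolt_grip {'position': [277.1, 60.1], 'confidence': 0.96} [ 465. -158.]
[(array([ 555.9, -166.5], dtype=float32), np.float32(21.683414))] [(array([ 558.1, -167.6], dtype=float32), np.float32(10.887915)), (array([ 570.9, -184.5], dtype=float32), np.float32(11.006006))]
```

View pics/c3.png

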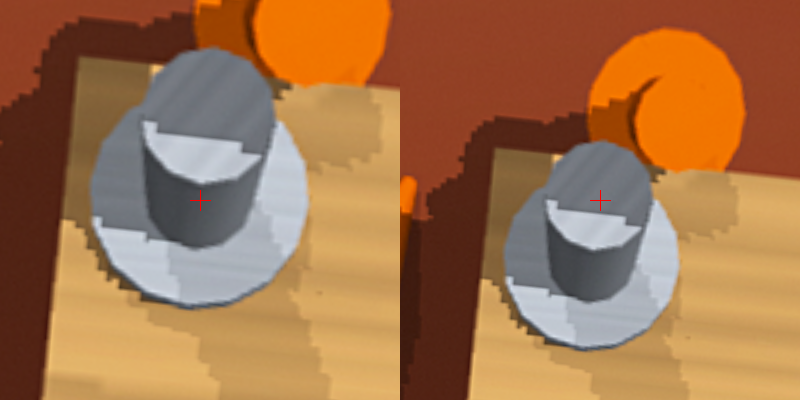

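Flange and top circles agree on the pin at (556.8,-167.2), nearly under the TCP. Descending and gripping.

Request:
{"method": "drive_tool", "body": {"commands": "0.007 -0.008 -0.2 0 0 0 100;0 0 -0.2 0 0 0 100;0 0 -0.2 0 0 0 100;0 0 -0.16 0 0 0 100;0 0 0 0 0 0 100;0 0 0 0 0 0 0;0 0 0 0 0 0 0;0 0 0 0 0 0 0;0 0 0 0 0 0 0;0 0 0 0 0 0 0;0 0 0 0 0 0 0;0 0 0 0 0 0 0;0 0 0 0 0 0 0;0 0 0 0 0 0 0", "force": 80}}

```text
time_s: 5.47
eef_pos: [557.1, -167.9, 129.2]
ee_rot: [0.001, 0.054, 0.999, -0.0]
force: [-2.3, 2.4, 5.6]
grip_width: 0.24
grip_force: 77.9
```

Gripped. Lift clear and carry it beside the end hole for a close look.

Request:
{"method": "drive_tool", "body": {"commands": "0 0 0.2 0 0 0 0;0 0 0.3 0 0 0 0;0 0 0.4 0 0 0 0;0 0 0.4 0 0 0 0;-0.015 0.35 0 0 0 0 0;-0.015 0.35 0 0 0 0 0;-0.015 0.35 0 0 0 0 0;-0.015 0.35 0 0 0 0 0;-0.015 0.35 0 0 0 0 0;-0.015 0.35 0 0 0 0 0;-0.015 0.35 0 0 0 0 0;-0.015 0.35 0 0 0 0 0;-0.015 0.35 0 0 0 0 0;-0.015 0.35 0 0 0 0 0;-0.015 0.35 -0.2 0 0 0 0;-0.015 0.26 -0.2 0 0 0 0;0 0 0 0 0 0 0;0 0 0 0 0 0 0;0 0 0 0 0 0 0"}}

```text
time_s: 7.05
eef_pos: [539.1, 242.6, 218.5]
ee_rot: [0.0, 0.054, 0.999, -0.0]
force: [-0.1, -0.3, -2.9]
grip_width: 0.236
grip_force: 78.8
```

```bash
python3 w.py w4; python3 - <<'E'
from h import *; import pickle
s,p=pickle.load(open('w4.pkl','rb'))
print(hole(p,s,(491.6,241.8),84,14),hole(p,s,(526.7,148),84,12))
t=s['eef_pos'];g=t+[0,0,24]
print('pin top',hole(p,s,t[:2],t[2]+20,11),'flange top',hole(p,s,t[:2],t[2]-24,22))
E
```

```text
[539.1 242.6 218.5] [ 1.000e-04  5.410e-02  9.985e-01 -2.000e-04] 7.05 0.23562303924742084
bed {'position': [178.1, 187.1], 'confidence': 0.81} [521.9 167.2]
plate {'position': [170.0, 185.9], 'confidence': 0.75} [520.3 161.3]
drift_grip {'position': [281.3, 266.8], 'confidence': 0.57} [574.7 239.6]
[(array([491.5, 242.4], dtype=float32), np.float32(13.694004))] [(array([526.6, 148.2], dtype=float32), np.float32(13.183791)), (array([526.6, 148.2], dtype=float32), np.float32(11.351951))]
pin top [(array([523.2, 246.2]), np.float32(10.93134))] flange top [(array([539.3, 241.7]), np.float32(22.337614))]
```

View pics/w4.png

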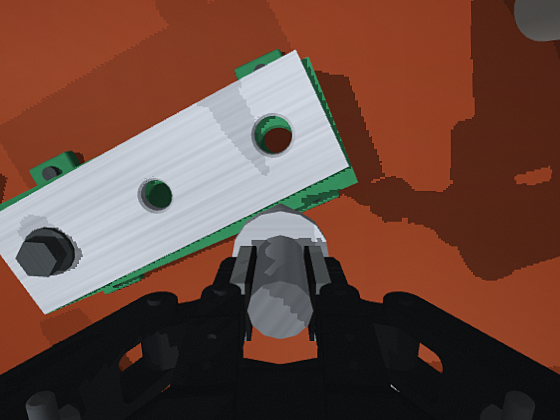

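The plate's end hole is at (491.5,242.3), so the bed's is at about (501,245.6), and the pin hangs true at the TCP. Aiming half-way at (496.3,244) and entering.

Request:
{"method": "drive_tool", "body": {"commands": "-0.2 0.008 0 0 0 0 0;-0.229 0.009 0 0 0 0 0;0 0 0 0 0 0 0;0 0 -0.1 0 0 0 0;0 0 -0.1 0 0 0 0;0 0 -0.1 0 0 0 0;0 0 -0.1 0 0 0 0;0 0 0 0 0 0 0;0 0 0 0 0 0 0"}}

```text
time_s: 8.05
eef_pos: [495.9, 244.6, 177.4]
ee_rot: [-0.001, 0.054, 0.999, -0.0]
force: [0.2, 0.1, -3.4]
grip_width: 0.242
grip_force: 79.2
```

Request:
{"method": "drive_tool", "body": {"commands": "0.008 0.002 -0.05 0 0 0 0;0.008 0.002 -0.05 0 0 0 0;0.008 0.002 -0.05 0 0 0 0;0.008 0.002 -0.05 0 0 0 0;0.009 0.002 -0.04 0 0 0 0;0 0 0 0 0 0 0", "force": 110}}

```text
time_s: 8.55
eef_pos: [499.9, 245.7, 153.3]
ee_rot: [-0.001, 0.054, 0.999, -0.0]
force: [-0.4, -0.0, -3.1]
grip_width: 0.233
grip_force: 107.5
```

Request:
{"method": "drive_tool", "body": {"commands": "0.006 0.001 -0.04 0 0 0 0;0.004 0 -0.04 0 0 0 0;0 0 -0.04 0 0 0 0;0 0 0 0 0 0 0"}}

```text
time_s: 8.88
eef_pos: [500.8, 245.8, 141.3]
ee_rot: [-0.001, 0.054, 0.999, -0.0]
force: [0.2, -0.6, -3.2]
grip_width: 0.232
grip_force: 107.5
```

Request:
{"method": "drive_tool", "body": {"commands": "0 0 -0.06 0 0 0 0;0 0 -0.06 0 0 0 0;0 0 -0.06 0 0 0 0;0 0 -0.06 0 0 0 0;0 0 -0.02 0 0 0 0;0 0 0 0 0 0 0;0 0 0 0 0 0 0"}}

```text
time_s: 9.47
eef_pos: [501.1, 245.9, 116.3]
ee_rot: [0.0, 0.054, 0.999, 0.0]
force: [-0.5, 0.1, -2.7]
grip_width: 0.233
grip_force: 107.6
```

Request:
{"method": "drive_tool", "body": {"commands": "0 0 -0.015 0 0 0 0;0 0 -0.015 0 0 0 0;0 0 -0.015 0 0 0 0;0 0 0 0 0 0 0;0 0 0 0 0 0 0"}}

```text
time_s: 9.88
eef_pos: [502.0, 246.2, 113.2]
ee_rot: [0.002, 0.054, 0.999, 0.001]
force: [-0.3, -0.1, 6.6]
grip_width: 0.229
grip_force: 108.4
```

Flange contact at 113.2, as predicted. Releasing, rising and checking.

Request:
{"method": "drive_tool", "body": {"commands": "0 0 0 0 0 0 60;0 0 0 0 0 0 100;0 0 0 0 0 0 100;0 0 0 0 0 0 100;0 0 0 0 0 0 100;0 0 0 0 0 0 100;0 0 0.2 0 0 0 100;0 0 0.3 0 0 0 100;0 0 0.3 0 0 0 100;0.2 -0.2 0.3 0 0 0 100;0.2 -0.3 0 0 0 0 100;0 -0.3 0 0 0 0 100;0 0 0 0 0 0 100;0 0 0 0 0 0 100"}}

```text
time_s: 11.05
eef_pos: [541.2, 164.8, 221.7]
ee_rot: [-0.0, 0.055, 0.998, 0.0]
force: [0.0, 0.0, -0.9]
grip_width: 1.0
grip_force: 0.0
```

```bash
python3 w.py w5; python3 - <<'E'
from h import *; import pickle
s,p=pickle.load(open('w5.pkl','rb'))
print('mid',hole(p,s,(531,150),84,12),'mid bed',hole(p,s,(531,150),74,12),'pinfl',hole(p,s,(501.5,246),90,22),'top',hole(p,s,(501.5,246),134,11))
E
```

```text
[541.2 164.8 221.7] [-2.000e-04  5.530e-02  9.985e-01  0.000e+00] 11.05 1.0001048608945224
bed {'position': [270.0, 175.2], 'confidence': 0.79} [523.1 159.2]
plate {'position': [272.4, 179.8], 'confidence': 0.59} [526.8 160.6]
drift_grip {'position': [386.9, 135.1], 'confidence': 0.95} [498.6 235.4]
drift_grip {'position': [32.5, 209.3], 'confidence': 0.72} [520.2   3.7]
mid [(array([530.5, 150.6], dtype=float32), np.float32(12.120928))] mid bed [(array([532.4, 149.1], dtype=float32), np.float32(12.217072))] pinfl [] top [(array([502.5, 247. ], dtype=float32), np.float32(10.788271))]
```

View pics/w5.png

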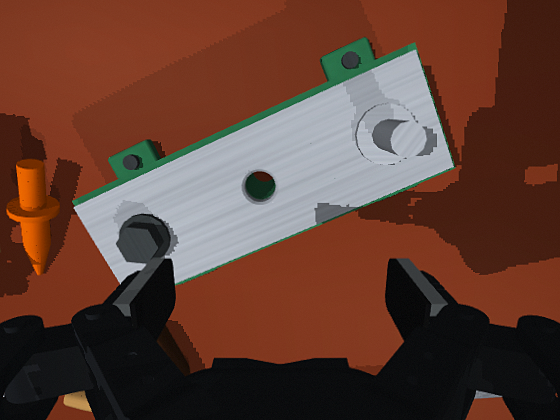

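Pin seated with its flange flat (390,135), and the middle hole (260,187) is lined up at (530.5,150.6). Going to the bolt.

Request:
{"method": "drive_tool", "body": {"commands": "-0.079 -0.32 0 0 0 0 100;-0.079 -0.32 0 0 0 0 100;-0.079 -0.32 0 0 0 0 100;-0.079 -0.32 0 0 0 0 100;-0.079 -0.32 0 0 0 0 100;-0.079 -0.32 0 0 0 0 100;-0.079 -0.32 0 0 0 0 100;-0.079 -0.32 0 0 0 0 100;-0.079 -0.32 -0.1 0 0 0 100;-0.079 -0.34 -0.12 0 0 0 100;0 0 0 0 0 0 100;0 0 0 0 0 0 100"}}

```text
time_s: 12.3
eef_pos: [461.8, -156.7, 199.4]
ee_rot: [-0.0, 0.055, 0.998, 0.0]
force: [0.6, 0.6, 1.0]
grip_width: 1.0
grip_force: 0.0
```

```bash
python3 w.py w6; python3 - <<'E'
from h import *; import pickle
s,p=pickle.load(open('w6.pkl','rb'))
c=(462,-157.5);print(hole(p,s,c,106,22))
A=ortho(p,s,c,142,40,.2);B=ortho(p,s,c,106,40,.2)
for I in (A,B): cv2.drawMarker(I,(200,200),(0,0,255),0,20)
cv2.imwrite('pics/c6.png',np.hstack([A,B]))
E
```

```text
[ 461.8 -156.7  199.4] [-4.000e-04  5.510e-02  9.985e-01  3.000e-04] 12.3 0.9998302501586159
bed {'position': [510.7, 252.4], 'confidence': 0.6} [516.9   9.9]
plate {'position': [532.6, 284.0], 'confidence': 0.98} [545.4  28.9]
drift_grip {'position': [372.9, 260.5], 'confidence': 0.91} [ 490.6 -103.3]
bolt_grip {'position': [281.7, 220.2], 'confidence': 0.8} [ 460.4 -155.4]
[(array([ 463. , -157.6], dtype=float32), np.float32(22.281075))]
```

View pics/c6.png

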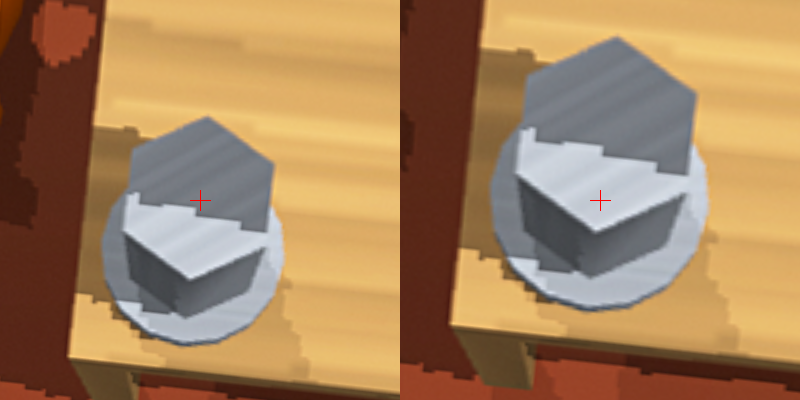

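The hex head is centred at (462.6,-157.5) with its flats facing the fingers. Descend and grip.

Request:
{"method": "drive_tool", "body": {"commands": "0.008 -0.008 -0.2 0 0 0 100;0 0 -0.2 0 0 0 100;0 0 -0.2 0 0 0 100;0 0 -0.13 0 0 0 100;0 0 0 0 0 0 100;0 0 0 0 0 0 0;0 0 0 0 0 0 0;0 0 0 0 0 0 0;0 0 0 0 0 0 0;0 0 0 0 0 0 0;0 0 0 0 0 0 0;0 0 0 0 0 0 0;0 0 0 0 0 0 0", "force": 90}}

```text
time_s: 13.63
eef_pos: [463.3, -157.2, 127.9]
ee_rot: [0.001, 0.054, 0.999, -0.001]
force: [-1.0, 0.3, 6.3]
grip_width: 0.36
grip_force: 88.6
```

Request:
{"method": "drive_tool", "body": {"commands": "0 0 0.2 0 0 0 0;0 0 0.3 0 0 0 0;0 0 0.4 0 0 0 0;0 0 0.2 0 0 0 0;0.11 0.31 0 0 0 0 0;0.11 0.31 0 0 0 0 0;0.11 0.31 0 0 0 0 0;0.11 0.31 0 0 0 0 0;0.11 0.31 0 0 0 0 0;0.11 0.31 0 0 0 0 0;0.11 0.31 0 0 0 0 0;0.11 0.31 0 0 0 0 0;0.11 0.31 -0.15 0 0 0 0;0.11 0.29 -0.25 0 0 0 0;0 0 -0.2 0 0 0 0;0 0 0 0 0 0 0;0 0 0 0 0 0 0"}}

```text
time_s: 15.05
eef_pos: [572.4, 150.9, 176.4]
ee_rot: [-0.001, 0.054, 0.999, -0.0]
force: [-0.4, -0.4, -1.2]
grip_width: 0.365
grip_force: 90.0
```

```bash
python3 w.py w7; python3 - <<'E'
from h import *; import pickle
s,p=pickle.load(open('w7.pkl','rb'))
t=s['eef_pos'];R_=t[2]-27.9+6
print('mid',hole(p,s,(531,150),84,12),'flange',hole(p,s,t[:2],R_,22), 'pintop',hole(p,s,(502,246),134,11))
A=ortho(p,s,(531,150),84,60,.3);B=ortho(p,s,t[:2],R_,60,.3)
for I in (A,B): cv2.drawMarker(I,(200,200),(0,0,255),0,20)
cv2.imwrite('pics/c7.png',np.hstack([A,B]))
E
```

```text
[572.4 150.9 176.4] [-1.100e-03  5.400e-02  9.985e-01 -2.000e-04] 15.05 0.36475676449780076
bed {'position': [262.5, 147.1], 'confidence': 0.67} [528.4 144.9]
plate {'position': [253.2, 147.4], 'confidence': 0.81} [528.  139.2]
drift_grip {'position': [440.5, 80.2], 'confidence': 0.85} [502.2 234.6]
bolt_grip {'position': [278.3, 273.7], 'confidence': 0.93} [594.2 147.6]
mid [(array([530.5, 150.2], dtype=float32), np.float32(11.703759))] flange [] pintop [(array([503.4, 246.6], dtype=float32), np.float32(10.97004))]
```

View pics/c7.png

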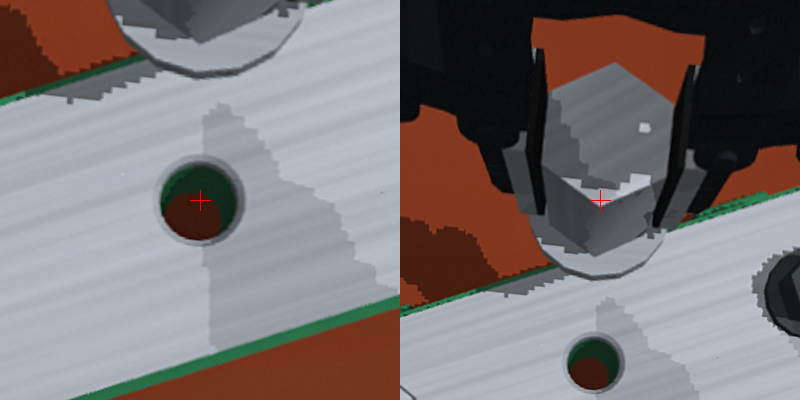

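The bolt hangs about 1 mm to -x of the TCP. The hole is at (530.7,150.2).

Request:
{"method": "drive_tool", "body": {"commands": "-0.2 -0.003 0 0 0 0 0;-0.207 -0.004 0 0 0 0 0;0 0 0 0 0 0 0;0 0 -0.08 0 0 0 0;0 0 -0.08 0 0 0 0;0 0 -0.08 0 0 0 0;0 0 -0.06 0 0 0 0;0 0 0 0 0 0 0;0 0 0 0 0 0 0"}}

```text
time_s: 16.05
eef_pos: [532.2, 150.3, 146.2]
ee_rot: [-0.001, 0.054, 0.999, -0.0]
force: [-0.4, 0.4, -2.5]
grip_width: 0.357
grip_force: 90.0
```

Request:
{"method": "drive_tool", "body": {"commands": "-0.003 0 -0.05 0 0 0 0;0 0 -0.05 0 0 0 0;0 0 -0.05 0 0 0 0;0 0 0 0 0 0 0"}}

```text
time_s: 16.38
eef_pos: [531.4, 150.3, 130.6]
ee_rot: [-0.001, 0.054, 0.999, -0.0]
force: [-0.4, 0.6, -3.3]
grip_width: 0.361
grip_force: 90.0
```

Request:
{"method": "drive_tool", "body": {"commands": "0 0 -0.05 0 0 0 0;0 0 -0.05 0 0 0 0;0 0 -0.05 0 0 0 0;0 0 -0.02 0 0 0 0;0 0 -0.015 0 0 0 0;0 0 -0.015 0 0 0 0;0 0 0 0 0 0 0"}}

```text
time_s: 16.97
eef_pos: [532.1, 150.4, 112.0]
ee_rot: [0.0, 0.054, 0.999, 0.0]
force: [0.4, -0.5, -2.4]
grip_width: 0.362
grip_force: 90.1
```

Request:
{"method": "drive_tool", "body": {"commands": "0 0 -0.015 0 0 0 0;0 0 -0.01 0 0 0 0;0 0 0 0 0 0 0;0 0 0 0 0 0 0"}}

```text
time_s: 17.3
eef_pos: [532.6, 150.6, 111.9]
ee_rot: [0.002, 0.054, 0.999, 0.0]
force: [-6.6, 0.5, 18.9]
grip_width: 0.36
grip_force: 92.4
```

Seated (18.9 N upward, at the predicted height). Release and rise, staying clear of the pin.

Request:
{"method": "drive_tool", "body": {"commands": "0 0 0.005 0 0 0 60;0 0 0 0 0 0 100;0 0 0 0 0 0 100;0 0 0 0 0 0 100;0 0 0 0 0 0 100;0 0 0 0 0 0 100;0 0 0.2 0 0 0 100;0 0 0.3 0 0 0 100;0 0 0.3 0 0 0 100;0.2 0 0.3 0 0 0 100;0.1 0 0.2 0 0 0 100;0 0 0 0 0 0 100;0 0 0 0 0 0 100"}}

```text
time_s: 18.38
eef_pos: [562.2, 150.3, 240.0]
ee_rot: [0.001, 0.054, 0.999, 0.0]
force: [-0.3, 0.1, -0.6]
grip_width: 0.998
grip_force: 0.0
```

```bash
python3 w.py w8; python3 - <<'E'
from h import *
p=capture('side');c=p['pixels'][130:260,150:310];w=cv2.imread('pics/w8.png')
cv2.imwrite('pics/c8.png',np.hstack([cv2.resize(c,(400,300)),cv2.resize(w,(400,300))]))
E
```

```text
[562.2 150.3 240. ] [6.000e-04 5.410e-02 9.985e-01 0.000e+00] 18.3833 0.9980208555695658
bed {'position': [282.3, 126.4], 'confidence': 0.83} [510.3 157.8]
drift_grip {'position': [52.7, 184.0], 'confidence': 0.73} [529.1  -5. ]
drift_grip {'position': [250.7, 142.7], 'confidence': 0.72} [516.6 135.8]
drift_grip {'position': [401.5, 101.5], 'confidence': 0.65} [500.8 236.4]
bolt_grip {'position': [276.2, 160.3], 'confidence': 0.9} [530.7 151.2]
```

View pics/c8.png

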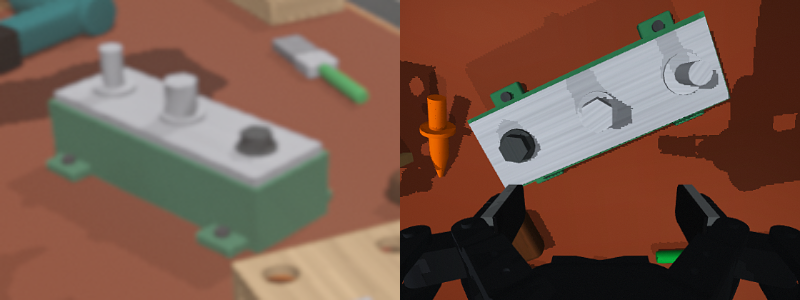

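Both flanges sit flat on the plate: pin at (112,90) and bolt at (180,113) in the left half. The plate is in line with the bed and the gripper is clear.

```bash
python3 -c "from rig import finish_job;print(finish_job())"
```

```text
the job is handed in; nothing more can be done
None
```

The job is done and handed in at about 18 s: the drift pin went in first and lined up the plate, then the hex bolt went into the middle hole. Both flanges sit flat on the plate, and the gripper is clear of everything.

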